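# Sweep the offcuts into the bay

## Task

Clear the bench: with the fingers, sweep the three short dark offcuts along the bench top into the three-sided wooden offcut bay, until each lies wholly inside behind the line of its mouth. Push them only, never pick one up, and leave the wax tin, the steel drive centre and the long red blank where they are.

Things in the scene. Friction and masses are not known exactly. Their poses are not given: they have to be found in the camera images.
- bay: fixed three-sided fence of wooden battens 40 mm high, 14 mm thick, mouth roughly to the robot's right; left of it, near world x 0.54, y 0.38, stands a tall fixed rule. No floor or sill: the bench top runs through. Origin: on the bench, middle of the mouth line (between the free ends of the side battens); +y points into the bay, z up. Inside: x -105 to 105 mm, y 0 to 125 mm (back batten).
- offcut_0: short dark-brown square hardwood offcut, 62 mm long (its y) and 19 x 19 mm, 12 to 24 g, lying loose on the bench to the right of the bay's mouth. Origin: centre of its underside as it lies at the start; z up. Three alike.
- offcut_0_end_a (a point): centre of the +y end face of offcut_0, 31 mm from its middle and 9.5 mm above the bench
- offcut_0_end_b (a point): centre of the -y end face of offcut_0, 31 mm from its middle and 9.5 mm above the bench
- offcut_1: short dark-brown square hardwood offcut, 62 mm long (its y) and 19 x 19 mm, 12 to 24 g, lying loose on the bench to the right of the bay's mouth. Origin: centre of its underside as it lies at the start; z up. Three alike.
- offcut_1_end_a (a point): centre of the +y end face of offcut_1, 31 mm from its middle and 9.5 mm above the bench
- offcut_1_end_b (a point): centre of the -y end face of offcut_1, 31 mm from its middle and 9.5 mm above the bench
- offcut_2: short dark-brown square hardwood offcut, 62 mm long (its y) and 19 x 19 mm, 12 to 24 g, lying loose on the bench to the right of the bay's mouth. Origin: centre of its underside as it lies at the start; z up. Three alike.
- offcut_2_end_a (a point): centre of the +y end face of offcut_2, 31 mm from its middle and 9.5 mm above the bench
- offcut_2_end_b (a point): centre of the -y end face of offcut_2, 31 mm from its middle and 9.5 mm above the bench
- wax_tin: round tin with dark-red lid, 78 mm across, 31 mm high, loose, origin centre of underside; to be left alone
- drive_centre: grey steel lathe drive centre lying along its y, 85 mm long, 23 mm across, loose, origin centre of underside; to be left alone
- red_blank: long red-brown square pen blank lying along its y, 128 x 19 x 20 mm, loose, origin centre of underside; a good piece, not an offcut, to be left alone. The fixed lathe is just beyond it; its orange tool-rest arm reaches out to about x = 0.67 m, 0.11 m above the bench

How it is judged:
At the end, for the whole second after the job is handed in: both ends of each of the three offcuts (centres of the end faces) lie in the bay, at least 5 mm behind its mouth line and between its battens; the offcuts rest on the bench (not raised 25 mm) and are still (under 0.02 m/s); the wax tin, drive centre and red blank are within 20 mm of where they were (y of offcut_0_end_a in the frame of bay between 0.005 and 0.128 m and x of offcut_0_end_a in the frame of bay between -0.108 and 0.108 m and y of offcut_0_end_b in the frame of bay between 0.005 and 0.128 m and x of offcut_0_end_b in the frame of bay between -0.108 and 0.108 m and height (world z) of each of offcut_0, offcut_1, offcut_2 below 0.025 m and linear speed of each of offcut_0, offcut_1, offcut_2 below 0.02 m/s and y of offcut_1_end_a in the frame of bay between 0.005 and 0.128 m and x of offcut_1_end_a in the frame of bay between -0.108 and 0.108 m and y of offcut_1_end_b in the frame of bay between 0.005 and 0.128 m and x of offcut_1_end_b in the frame of bay between -0.108 and 0.108 m and y of offcut_2_end_a in the frame of bay between 0.005 and 0.128 m and x of offcut_2_end_a in the frame of bay between -0.108 and 0.108 m and y of offcut_2_end_b in the frame of bay between 0.005 and 0.128 m and x of offcut_2_end_b in the frame of bay between -0.108 and 0.108 m and distance of each of wax_tin, drive_centre, red_blank from where it was at the start of the episode below 0.02 m); the robot touches nothing.
It fails at once if an offcut is lifted (its underside 25 mm or more above the bench) (height (world z) of any of offcut_0, offcut_1, offcut_2 above 0.025 m).
It fails at once if the wax tin, the drive centre or the long red blank is moved more than 20 mm (distance of any of wax_tin, drive_centre, red_blank from where it was at the start of the episode above 0.02 m).
It also fails if it takes over 72 s, if anything falls off the work surface, if the arm or the gripper's body presses on something with over 40 N, if the wrist force passes 120 N, or if a joint passes its speed limit or range.

## Robot

A 6-joint arm with a two-finger parallel gripper is mounted at the origin on a cart in front of the work surface, level with it; the furniture and walls round the work are solid. World frame = base frame: x ahead of the robot, y to its left, z up, the work surface at z = 0. Lengths are in m, angles in rad, forces in N, time in s.
With the tool pointing down it reaches from about 0.35 to 0.975 m from the base axis. Payload 7.1 kg.
Tool frame: the origin (TCP) lies at the very end of the fingers, on their centre line; the grasp point (between the pads) lies 19 mm behind it; z points along the fingers, y is the line along which they close (so a half turn about z gives the same grasp; the last joint's range is limited). The gripper opens to 88 mm and grips with 3 to 60 N. Pads are 20 mm wide; open, the fingers measure 115 mm over their backs; the gripper's body (75 mm by 178 mm) begins 61 mm behind the grasp point.
Start: joints at [-0.019, 0.423, 1.63, -0, 1.089, -0.019], TCP at [0.625, 0, 0.223] pointing down, gripper open.
Joint ranges: [-3, 3], [-0.9, 2.11], [0.09, 2.58], [-1.31, 4.45], [0.11, 2.69], [-2.54, 2.54]. Speed limits (rad/s): [2.39, 2.39, 3.01, 3.14, 3.14, 3.14].

## Interface

Orientations are given as a rotation vector (axis times angle).
In Python, from bench import arm gives the robot as it stands. Calls block until the motion is done:
- arm.goto(position, orientation): joint-space move of the TCP to a pose.
- arm.move_straight(position, feed=0.15, attitude=None, contact_N=None): straight line of the TCP; attitude=None keeps the orientation; feed is the mean speed in m/s. With contact_N (N) it stops when the force on the tool has changed by that much, and returns True; else False.
- arm.set_joints(angles): joint-space move.
- arm.move_gripper(opening): finger opening in m; the grip force is fixed at half the most; returns when the fingers have stopped.
- arm.wait(seconds).
- arm.solve_ik(position, orientation): joint angles nearest the present ones, or None.
- arm.get_state(): the state.
- arm.snapshot(name): name is "scene" or "side" or "wrist"; returns the picture (480x640x3 uint8, red, green, blue); there is no depth.
- arm.calibration(name): a dict with "fx", "fy", "cx", "cy" (pixels), "D" ([k1, k2, p1, p2, k3] as OpenCV has them; the pictures are not rectified), "rvec" (rotation vector, rad) and "tvec" (3), from world to camera coordinates, as OpenCV has them; the wrist camera has in their place "hand_eye" (4x4, takes a point from camera to tool coordinates, whose origin is the TCP and whose axes are the flange's). Camera axes: x right, y down, z forward; pixel columns grow to the right and rows downward; lengths in m; the calibration is good to about 2 mm. A picture is of the moment at which its call begins: read the wrist's pose just before it. calibration takes no time and is no camera call.
A pose or a line that the arm cannot do raises arm.Unreachable and nothing moves.
- arm.job_done(): hands the job in; it is judged then, once.
Trained networks look in the newest picture that a camera, given by its name, has taken for a name from the list of things; names that differ only in an ending like _2 or _b are one class to them, and where a whole thing is asked for, a point or a joint stands for the part that bears it (a point fixed in the world has none). Each returns a list of dicts, best first, with "conf" (0 to 1); they miss things now and then, are a little off and sometimes report something else, mostly with a low value. They report only what shows in the picture. A call takes as long as a camera call.
- arm.outline_of(query, camera): "region" (480x640 bool, what is visible of it) and "extent" ([left, top, right, bottom] in pixels, round what is visible of it).
The state is a dict: "t": time; "joints": joint angles; "qd": joint speeds; "tau": joint torques, N m; "position": TCP position; "tool_rot": TCP orientation; "contact_force": force on the tool from outside, world axes, zero at the start; "torque": the same for the moment, N m; "gripper_width": finger opening in m; "finger_force": force on a finger pad.
Only numpy, scipy, OpenCV 4.12 (cv2) and the standard library are available. Lean on these libraries where they do the work, as an engineer would, in place of code of your own. Each camera call takes 0.05 s, during which the arm holds its last target. There are 200 camera calls.

## Working session

There is one attempt and no reset: what is moved stays moved. The work goes in short steps, each a Python script; the robot and the scene stay as the last script left them, time stands still between calls to the robot, and variables do not carry over. Pictures are saved under pics/ and viewed, at most 10 in all, crops included, and the job is handed in when it is done.

```bash
mkdir -p pics; cat > h.py <<'E'
import numpy as np, cv2
from bench import arm
def toworld(cam,uv,z):
    c=arm.calibration(cam);K=np.array([[c['fx'],0,c['cx']],[0,c['fy'],c['cy']],[0,0,1]])
    n=cv2.undistortPoints(np.array(uv,float).reshape(-1,1,2),K,np.array(c['D'])).reshape(-1,2)
    R=cv2.Rodrigues(np.array(c['rvec'],float))[0];t=np.array(c['tvec'],float).reshape(3)
    o=-R.T@t;d=np.c_[n,np.ones(len(n))]@R
    return o+d*((z-o[2])/d[:,2])[:,None]
def proj(cam,P):
    c=arm.calibration(cam);K=np.array([[c['fx'],0,c['cx']],[0,c['fy'],c['cy']],[0,0,1]])
    return cv2.projectPoints(np.array(P,float).reshape(-1,1,3),np.array(c['rvec'],float),np.array(c['tvec'],float),K,np.array(c['D']))[0].reshape(-1,2)
def snap(cam,fn=None):
    im=arm.snapshot(cam)
    if fn: cv2.imwrite('pics/'+fn,im[:,:,::-1])
    return im
E
python3 - <<'E'
from h import *
for cam in ['scene','side']:
    snap(cam,cam+'0.png')
    c=arm.calibration(cam);R=cv2.Rodrigues(np.array(c['rvec']))[0];print(cam,'cam at',-R.T@np.array(c['tvec']).reshape(3))
    for q in ['offcut_0','wax_tin','drive_centre','red_blank','bay']:
        for d in arm.outline_of(q,cam):
            if d['conf']<.3: continue
            m=d['region'].astype(np.uint8);cs=max(cv2.findContours(m,0,2)[0],key=cv2.contourArea)
            z={'offcut_0':.012,'wax_tin':.02,'drive_centre':.012,'red_blank':.012,'bay':.03}[q]
            w=toworld(cam,cs.reshape(-1,2),z)[:,:2].astype(np.float32)
            r=cv2.minAreaRect(w*1000)
            print(q,round(d['conf'],2),d['extent'],np.round(r[0]),np.round(r[1]),round(r[2]))
print(arm.get_state())
E
```

```text
scene cam at [ 0.07020512 -0.40513263  0.70072776]
offcut_0 0.77 [354.0, 286.2, 392.7, 313.3] [ 486. -230.] [30. 70.] 61
offcut_0 0.76 [267.1, 259.7, 297.9, 289.2] [445. -80.] [68. 27.] 3
offcut_0 0.56 [316.2, 237.9, 346.6, 267.4] [ 532. -121.] [29. 71.] 72
wax_tin 0.58 [325.5, 326.5, 379.0, 385.6] [ 380. -251.] [91. 78.] 33
drive_centre 0.77 [414.5, 245.0, 457.2, 278.6] [ 605. -276.] [83. 28.] 79
red_blank 0.87 [317.3, 180.9, 379.1, 220.1] [650. -79.] [ 38. 135.] 2
red_blank 0.34 [104.0, 139.4, 257.2, 251.2] [502. 195.] [177. 259.] 82
bay 0.9 [104.7, 137.6, 254.4, 254.9] [491. 180.] [173. 253.] 83
side cam at [ 0.21284327 -0.93681602  0.60561775]
offcut_0 0.97 [262.2, 247.6, 298.3, 261.9] [449. -84.] [72. 47.] 3
offcut_0 0.95 [313.9, 246.0, 348.7, 265.0] [ 538. -122.] [48. 61.] 71
offcut_0 0.62 [307.9, 284.5, 343.5, 303.4] [ 490. -230.] [44. 65.] 61
wax_tin 0.6 [246.4, 291.0, 295.9, 335.0] [ 383. -253.] [106.  78.] 73
drive_centre 0.96 [391.2, 281.2, 415.7, 317.7] [ 610. -277.] [99. 24.] 79
red_blank 0.61 [364.4, 218.4, 397.9, 256.6] [654. -80.] [ 33. 148.] 1
red_blank 0.47 [262.0, 
[... 181 characters left out ...]
.6, 'joints': array([-1.90083441e-02,  4.23091465e-01,  1.62990011e+00,  3.86163014e-06,
        1.08857673e+00, -1.89651517e-02]), 'qd': array([-3.54656500e-04, -1.31439439e-03, -1.32243261e-03, -2.64931963e-04,
       -1.92414745e-04, -6.82631203e-05]), 'tau': array([-2.69843313e-04, -5.44298208e+01, -2.73930806e+01,  6.45504682e-02,
        1.71459443e-02, -3.21712935e-05]), 'position': array([6.24991720e-01, 2.17210465e-05, 2.22680350e-01]), 'tool_rot': array([2.22148071e+00, 2.22138078e+00, 3.03919694e-05]), 'contact_force': array([ 0.42220817, -0.30234724, -0.22262297]), 'torque': array([ 0.10985939,  0.04424835, -0.00524049]), 'finger_force': 0.0, 'gripper_width': 0.08762820914227842}
```

View pics/scene0.png

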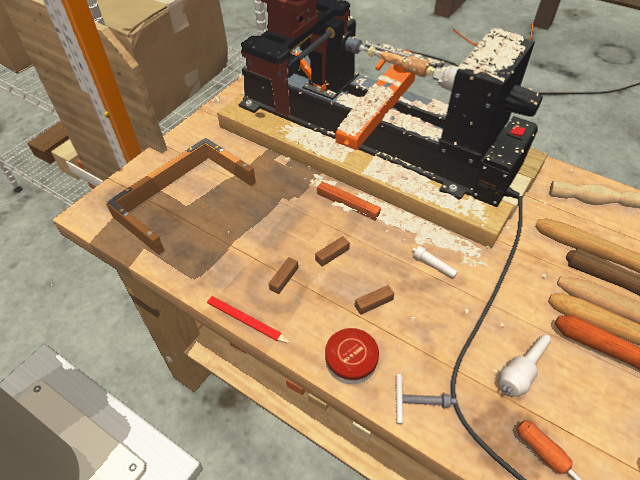

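View pics/side0.png

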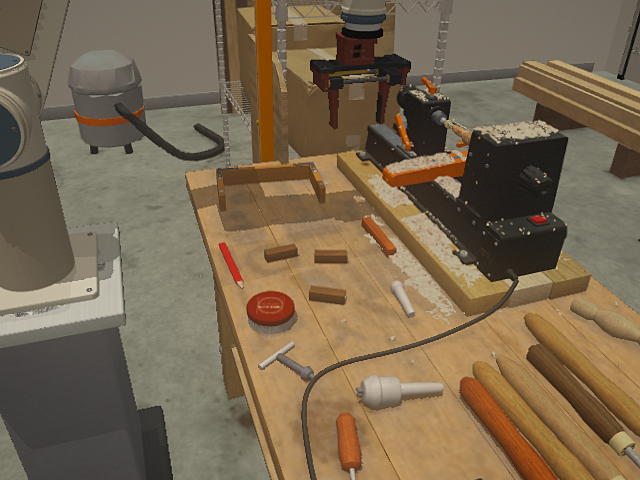

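The scene picture shows the three offcuts at (284,274), (332,250) and (375,299). The bay mouth's free ends are near (160,245) and (254,178), and the tin, drive centre and red blank all lie clear of the lanes. Next I'll fit box models to the outlines.

```bash
cat >> h.py <<'E'
from scipy.optimize import minimize
def box(x0,x1,y0,y1,h): return np.array([[x,y,z] for x in(x0,x1) for y in(y0,y1) for z in(0,h)])
BAY=[box(-.119,-.105,0,.139,.04),box(.105,.119,0,.139,.04),box(-.119,.119,.125,.139,.04)]
OFF=[box(-.0095,.0095,-.031,.031,.019)]
def fit(model,p0,masks):
    def cost(p):
        c,s=np.cos(p[2]),np.sin(p[2]);R=np.array([[c,-s,0],[s,c,0],[0,0,1]]);f=0
        for cam,m in masks.items():
            im=np.zeros((1920,2560),np.uint8)
            for b in model:
                uv=proj(cam,b@R.T+[p[0],p[1],0])*4+1.5
                cv2.fillConvexPoly(im,cv2.convexHull(uv.astype(np.float32)).astype(np.int32),255)
            r=cv2.resize(im,(640,480),interpolation=cv2.INTER_AREA)/255.
            f+=1-np.minimum(r,m).sum()/np.maximum(r,m).sum()
        return f
    s=np.array([[0,0,0],[.012,0,0],[0,.012,0],[0,0,.2]])+p0
    r=minimize(cost,p0,method='Nelder-Mead',options=dict(initial_simplex=s,maxiter=120,xatol=1e-4,fatol=1e-4))
    return r.x,r.fun
def regions(q,cam,z):
    o=[]
    for d in arm.outline_of(q,cam):
        if d['conf']<.3: continue
        v,u=np.nonzero(d['region']);o.append((toworld(cam,[[u.mean(),v.mean()]],z)[0,:2],d['region']))
    return o
def near(regs,p,tol): 
    r=[x for x in regs if np.linalg.norm(x[0]-p)<tol]
    return min(r,key=lambda x:np.linalg.norm(x[0]-p))[1] if r else None
def fit_at(q,p0,tol=.04):
    ms={}
    for cam in('scene','side'):
        m=near(regions(q,cam,.01 if q!='bay' else .02),p0[:2] if q!='bay' else np.array([.49,.17]),tol)
        if m is not None: ms[cam]=m
    return fit(BAY if q=='bay' else OFF,np.array(p0,float),ms),list(ms)
E
python3 - <<'E'
from h import *
snap('scene');snap('side')
print('bay',fit_at('bay',[.49,.10,-.13],.08))
for p in([.445,-.083,-1.52],[.534,-.122,1.26],[.487,-.231,1.06]): print(fit_at('offcut_0',p))
print(toworld('scene',[[160,250],[254,183],[210,300],[288,342]],0)[:,:2])
E
```

```text
bay ((array([ 0.48680969,  0.11622365, -0.12216881]), np.float64(0.2151617530108464)), ['scene', 'side'])
((array([ 0.44937785, -0.0792305 , -1.50988559]), np.float64(0.22663953468324616)), ['scene', 'side'])
((array([ 0.53522529, -0.11952819,  1.25576518]), np.float64(0.266562344993889)), ['scene', 'side'])
((array([ 0.48924841, -0.22883523,  1.10430105]), np.float64(0.2487143693251811)), ['scene', 'side'])
[[ 0.37617988  0.13805448]
 [ 0.59866894  0.10333767]
 [ 0.34559725 -0.00441828]
 [ 0.35351611 -0.1547674 ]]
```

```bash
cat >> h.py <<'E'
from scipy.spatial.transform import Rotation as Ro
BP=np.array([.4868,.1162]);BA=-.122
def bay2w(x,y): c,s=np.cos(BA),np.sin(BA);return BP+[c*x-s*y,s*x+c*y]
def att(a): return (Ro.from_euler('z',a)*Ro.from_rotvec([np.pi/2**.5,np.pi/2**.5,0])).as_rotvec()
Z=.005
def nrm(a): return np.array([-np.sin(a),np.cos(a)])
def sweep(p,a,bx,by,feed=.11,Zt=.09):
    """p centre of offcut, a world angle of its long axis, (bx,by) final TCP in bay"""
    p=np.array(p);s=p-nrm(a)*.034
    arm.goto([*s,Zt],att(a)); arm.move_straight([*s,Z],feed=.12)
    goal=bay2w(bx,by);c=p-nrm(a)*.0195
    arm.move_straight([*c,Z],feed=.06)
    u=nrm((a+BA)/2)
    m=c+u*.07; arm.move_straight([*m,Z],feed=.08,attitude=att(BA))
    arm.move_straight([*goal,Z],feed=feed)
    e=goal-nrm(BA)*.02
    arm.move_straight([*e,Z],feed=.1);arm.move_straight([*e,Zt],feed=.2)
    s=arm.get_state();print(s['t'],s['position'],s['contact_force'])
E
python3 - <<'E'
from h import *
arm.move_gripper(.034)
sweep([.449,-.079],.061,-.05,.089)
p=bay2w(-.1,-.12); snap('scene','s1.png')
E
```

```text
8.5417 [0.44550845 0.19093386 0.08989334] [-0.10164378 -0.59608017 -0.59037231]
```

View pics/s1.png

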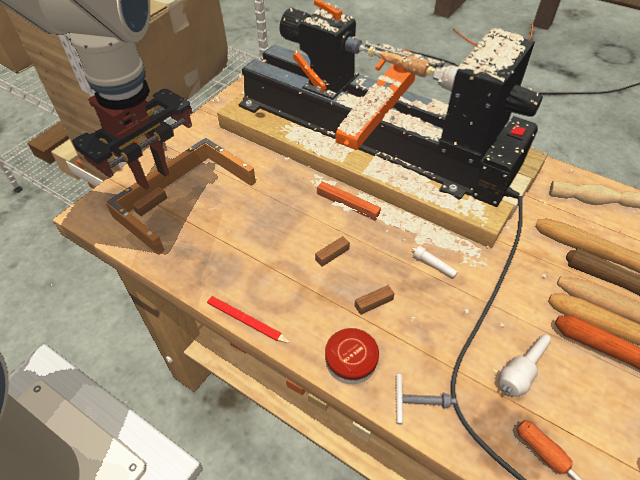

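The first offcut now lies at the back of the bay, at about (150,202), and nothing else moved. Now the second and third.

```bash
python3 - <<'E'
from h import *
sweep([.535,-.120],1.256+np.pi/2-np.pi,.055,.089)
snap('scene','s2.png')
E
```

```text
15.7083 [0.5495501  0.17806177 0.0897859 ] [-0.43573067  0.36409759  0.59373407]
```

View pics/s2.png

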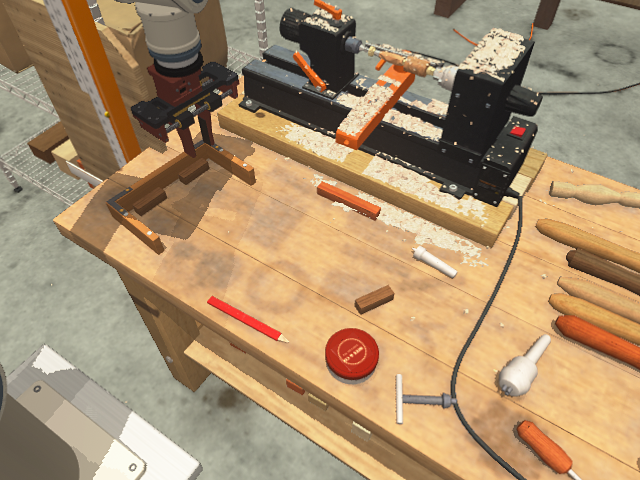

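The second offcut is in at (194,172), also near the back batten. Third one next.

```bash
python3 - <<'E'
from h import *
sweep([.489,-.229],1.104+np.pi/2-np.pi,0.0,.06)
arm.goto([.5,-.05,.25],att(0))
snap('scene','s3.png');snap('side')
for b in((-.05,.11),(.055,.11),(0,.08)):
    (x,f),c=fit_at('offcut_0',[*bay2w(*b),1.45],.035)
    d=x[:2]-BP;print(np.round([d@[np.cos(BA),np.sin(BA)],d@nrm(BA),x[2]-BA],3),round(f,2),c)
E
```

```text
23.975 [0.4914978  0.15602894 0.08979029] [-0.65244775 -0.59971084 -0.31138407]
[-0.054  0.109  1.564] 0.26 ['scene', 'side']
[0.056 0.11  1.493] 0.39 ['scene', 'side']
[-1.000e-03  8.000e-02  1.566e+00] 0.07 ['scene']
```

View pics/s3.png

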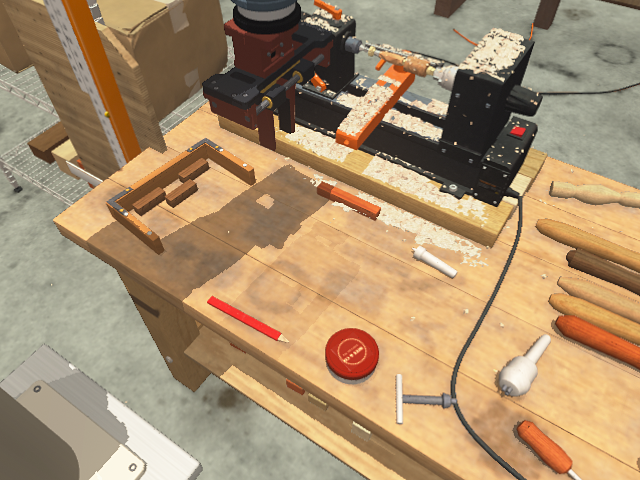

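All three offcuts, at (150,202), (182,193) and (194,172), lie well inside the bay. The tin, drive centre and red blank haven't moved, and the arm is clear.

```bash
python3 -c "
from h import *
arm.wait(.3);print(arm.job_done())"
```

```text
the job is handed in; nothing more can be done
None
```

I swept all three offcuts into the bay, about 80 to 110 mm behind the mouth line, left the tin, drive centre and red blank where they were, and handed the job in at about 25 s of the 72 s; no verdict came back.

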